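Square the vial carrier into the corner of the reading deck with the rod

ROBOT

A 7-joint arm with a two-finger parallel gripper is mounted at the origin on the work surface. World frame = base frame: x ahead of the robot, y to its left, z up, the work surface at z = 0. Lengths are in m, angles in rad, forces in N, time in s.
With the tool pointing down it reaches from about 0.4 to 0.85 m from the base axis. Payload 4.5 kg.
Tool frame: the origin (TCP) lies midway between the tips of the shut fingers; the grasp point (between the pads) lies 19 mm behind it; z points along the fingers, y is the line along which they close (so a half turn about z gives the same grasp; the last joint's range is limited). The gripper opens to 88 mm and grips with 3 to 60 N. Pads are 18 mm wide; open, the fingers measure 123 mm over their backs; the gripper's body (75 mm by 187 mm) begins 45 mm behind the grasp point.
Start: joints at [0.034, 0.689, -0.195, 1.565, 0.157, 0.902, -0.215], TCP at [0.625, 0, 0.239] pointing down, gripper open.
Joint ranges: [-3.01, 3.01], [-0.46, 2.08], [-1.47, 1.51], [0.13, 2.56], [-1, 4.14], [0.04, 2.09], [-2.66, 2.66]. Speed limits (rad/s): [2.57, 2.57, 3.14, 3.14, 3.14, 3.14, 3.14].

INTERFACE

Orientations are given as a unit quaternion [x, y, z, w].
In Python, from plant import r gives the robot as it stands. The module is installed in compiled form; this text tells all that it offers.
- The arm moves only by the tool step_arm, never from a script. Its argument "series" is a list of rows, each a list of 7 numbers: the shift along the world's x, y, z in mm, then the turn, a rotation vector about the world's x, y, z in rad, then the closure, from 0 (fully open) to 1 (shut). A call has 1 to 20 rows; each row shifts and turns the commanded pose from where the row before left it; what a row does not reach is not made up. A row lasts 1/10 s, in which the tool goes at most 50 mm and 8.59 degrees, less where a joint would pass 70% of its speed; a pose out of reach is approached as far as the arm can. A call is refused whole if a number of a shift passes 50 or a number of a turn 0.15, either way. A call with a gripper value outside its range is refused whole. The fingers move at their own pace and stop on an object; "force" is the grip in N (left out, the last holds). Time passes only in rows, so rows that do not move let the fingers close. It gives the time, the measured TCP pose, the force, the opening and the grip force at its end, in the units of the state.
- r.get_state(): the state, without advancing time (a new reading comes with each control period).
- r.snapshot(name): name is "scene" or "side" or "wrist"; returns (picture, depth): 480x640x3 uint8, blue, green, red; 480x640 float32, m along the optical axis (not along the pixel's ray), 0 where there is no reading.
- r.get_calibration(name): a dict with "intrinsics" (3x3 intrinsics, pixels), "pose" (4x4, takes a point from camera to world coordinates). Camera axes: x right, y up, looking along -z (the intrinsics and any distortion apply to the point x, -y, -z); pixel columns grow to the right and rows downward; lengths in m; the calibration is good to about 2 mm. A picture is of the moment at which its call begins: read the wrist's pose just before it. get_calibration takes no time and is no camera call; for the wrist camera it gives the pose at the moment of the call.
- r.finish_job(): hands the job in; it is judged then, once.
The state is a dict: "clock": time; "q": joint angles; "qd": joint speeds; "joint_torque": joint torques, N m; "tool_pos": TCP position; "eef_rot": TCP orientation; "contact_force": force on the tool from outside, world axes, zero at the start; "moment": the same for the moment, N m; "opening": opening from 0.0 (shut) to 1.0 (fully open); "finger_force": force on a finger pad.
Only numpy, scipy, OpenCV 4.12 (cv2) and the standard library are available. Lean on these libraries where they do the work, as an engineer would, in place of code of your own. Each camera call takes 0.05 s, during which the arm holds its last target. There are 200 camera calls.

TASK

Take the upright pusher rod out of its stand, put its steel end right down through the hole in the middle of the vial carrier, and with the rod slide the carrier across the deck into the corner, flat against both steel stops. Finish while still gripping the rod and holding the carrier pressed firmly against both stops at once: do not let go. Keep the carrier flat on the deck, never touch it with the gripper, and leave the other things on the bench where they are.

Things in the scene. Friction and masses are not known exactly. Their poses are not given: they have to be found in the camera images.
- rod: pusher rod, 80 g, upright in the stand: steel shaft 10 mm across, 50 mm long (lowest 4 mm tapers to 6 mm), under a square grey plastic grip 24 x 24 mm, 40 mm tall. Origin: centre of the shaft's lower end; z up along the rod (grip from z = 50 to 90 mm); x, y square to the grip's sides. In the stand its lower end is about 10 mm above the bench.
- stand: black plastic block 50 x 50 mm, 40 mm tall, fixed to the bench, with an upright 12 mm hole, 30 mm deep, in the middle of its top that holds the rod. Origin: centre of its underside, on the bench.
- carrier: loose aluminium vial carrier, 0.28 to 0.56 kg: plate 100 (x) x 70 (y) mm, 14 mm thick, on two 12 mm tall, 14 mm wide runners along its long edges. Four capped vials at x = +-36, y = +-22 mm, reach z = 42 mm. Origin: centre of its underside, below the hole; z up. Slick: friction about 0.15. Starts away from the stops, within 0.35 rad of square, x roughly along the deck's.
- carrier_hole (a point): centre of the top mouth of the round 16 mm hole straight through the middle of the carrier's plate, 26 mm above the carrier's underside. The hole is 14 mm long; below it is 12 mm of free space down to the deck.
- deck: dark steel plate 220 (x) x 200 (y) mm, 12 mm thick, fixed to the bench. Origin: centre of its underside, on the bench; its top is at z = 12 mm. The stops stand along its +x edge and its -y edge.
- stop_far: straight steel bar along the deck's +x edge, 14 mm thick, 200 mm long (along y), standing 24 mm above the deck's top, fixed. Its axes are the deck's; origin at the centre of its underside, so its inner face is at x = -7 mm. The carrier's short side goes against it.
- stop_right: straight steel bar along the deck's -y edge, 14 mm thick, 206 mm long (along x), standing 24 mm above the deck's top, fixed, square to the other. Its axes are the deck's; origin at the centre of its underside, so its inner face is at y = +7 mm. The carrier's long side goes against it.
- deck_corner (a point): the inner corner where the two stops' faces meet, on the deck's top; axes as the deck's. The carrier, fully home, has its origin 50 mm from here along -x and 35 mm along +y.
- small_beaker: bystander: glass beaker, 42 mm across, 55 mm tall; origin at the centre of its underside
- small_jar: bystander: small closed amber jar with black cap, 44 mm across, 50 mm tall; origin at the centre of its underside
- wash_bottle: bystander: white wash bottle with red spout, 62 mm across, 172 mm tall; origin at the centre of its underside
- large_beaker: bystander: glass beaker, 72 mm across, 95 mm tall; origin at the centre of its underside
- amber_bottle: bystander: amber reagent bottle, 56 mm across, 120 mm tall; origin at the centre of its underside
- dish: bystander: white ceramic dish, 80 mm across, 30 mm tall; origin at the centre of its underside
- spatula: bystander: flat steel spatula lying on the bench, 160 mm long along x, 4 mm thick; origin on its underside, 65 mm from the handle end

How it is judged:
By the outcome, as a careful person would: the job done as asked, in the order asked, and still so for the second after the job is handed in, while the arm keeps its last pose, push and grip.
It also fails if it takes over 51 s, if anything falls off the work surface, if the arm or the gripper's body presses on something with over 40 N, if the wrist force passes 120 N, or if a joint passes its speed limit or range.

## Working session

There is one attempt and no reset: what is moved stays moved. The work goes in short steps, Python scripts to look and compute and a tool call to move; the robot and the scene stay as the last step left them, time stands still between calls to the robot, and variables do not carry over. Pictures are saved under pics/ and viewed, at most 10 in all, crops included, and the job is handed in when it is done.

Besides the shell and the picture viewer there is one more tool, called as name(argument=value, ...), one argument or row to a line, values as JSON. step_arm: Moves the arm, as the interface text tells. Its arguments: {"type":"object","properties":{"series":{"type":"array"},"force":{"type":"number"}},"required":["series"]}

```bash
mkdir -p pics
cat > h.py <<'E'
import numpy as np, cv2
from plant import r
def snap(n,save=None):
    c=r.get_calibration(n); im,d=r.snapshot(n)
    if save: cv2.imwrite('pics/'+save+'.png',im); np.savez('pics/'+save+'.npz',im=im,d=d,K=c['intrinsics'],T=c['pose'])
    return im,d,np.array(c['intrinsics']),np.array(c['pose'])
def cloud(d,K,T):
    v,u=np.mgrid[0:d.shape[0],0:d.shape[1]]
    x=(u-K[0,2])/K[0,0]*d; y=(v-K[1,2])/K[1,1]*d
    P=np.stack([x,-y,-d],-1)@T[:3,:3].T+T[:3,3]
    P[d==0]=np.nan
    return P
E
python3 - <<'E'
from h import *
for n in ['scene','side','wrist']:
    im,d,K,T=snap(n,n+'0'); print(n,K.round(1).tolist(),T.round(3).tolist(),(d>0).mean())
print({k:(np.round(v,3).tolist()) for k,v in r.get_state().items()}, r.get_calibration('wrist').keys())
E
```

```text
scene [[457.7, 0.0, 324.3], [0.0, 457.7, 238.2], [0.0, 0.0, 1.0]] [[0.296, -0.639, 0.71, 1.242], [0.955, 0.191, -0.227, -0.249], [0.01, 0.745, 0.667, 0.736], [0.0, 0.0, 0.0, 1.0]] 0.9959342447916667
side [[581.7, 0.0, 326.9], [0.0, 581.7, 244.7], [0.0, 0.0, 1.0]] [[-0.925, 0.287, -0.248, 0.236], [-0.379, -0.689, 0.618, 0.729], [0.007, 0.665, 0.746, 0.983], [0.0, 0.0, 0.0, 1.0]] 0.995859375
wrist [[405.6, 0.0, 315.8], [0.0, 405.6, 237.8], [0.0, 0.0, 1.0]] [[1.0, -0.0, 0.001, 0.625], [-0.0, 0.961, 0.277, 0.07], [-0.001, -0.277, 0.961, 0.384], [0.0, 0.0, 0.0, 1.0]] 0.996044921875
{'clock': 0.15, 'q': [0.034, 0.69, -0.195, 1.566, 0.157, 0.903, -0.215], 'qd': [0.001, -0.003, -0.001, -0.005, -0.0, -0.0, 0.0], 'joint_torque': [-0.001, -52.786, -1.268, -15.359, -0.052, 0.004, 0.0], 'tool_pos': [0.625, -0.0, 0.238], 'eef_rot': [0.707, 0.707, -0.001, -0.0], 'contact_force': [-0.036, -0.184, -0.411], 'moment': [-0.02, -0.008, 0.031], 'finger_force': 0.0, 'opening': 1.001} dict_keys(['intrinsics', 'pose'])
```

View pics/scene0.png

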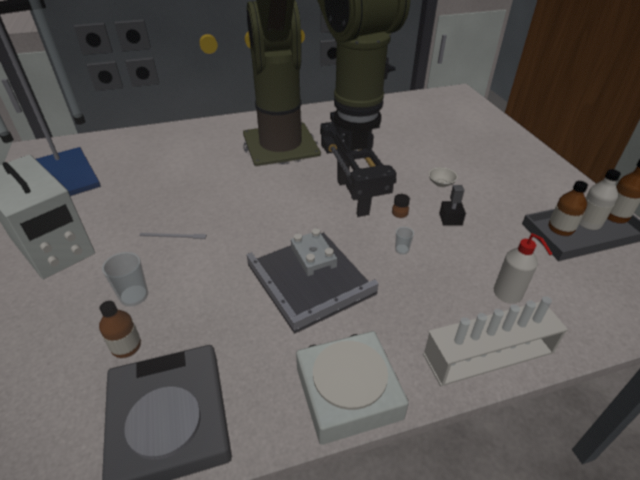

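View pics/wrist0.png

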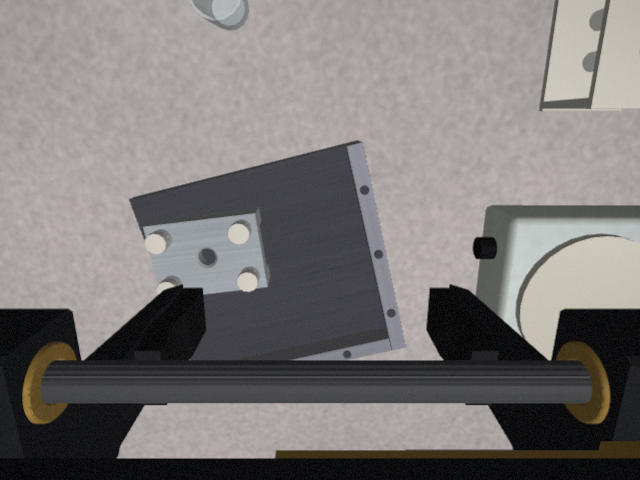

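Scene view: rod in its stand at about (455,205), with the carrier at (315,250) on the deck. Wrist view: carrier hole at (208,257), far stop from (355,145) to (400,345), and part of the right stop at (345,354).

Run:
```python
from h import *
out=[]
for n in ['side0','scene0']:
    z=np.load(f'pics/{n}.npz'); P=cloud(z['d'],z['K'],z['T'])
    # rough place from scene pixel
    if n=='side0':
        s=np.load('pics/scene0.npz'); Q=cloud(s['d'],s['K'],s['T'])
        c=Q[195,458]; print('rod approx',c, 'stand',Q[213,453],'jar',Q[198,401],'beaker',Q[235,403],'dish',Q[178,442])
    m=(np.hypot(P[...,0]-c[0],P[...,1]-c[1])<.05)
    for lo,hi in [(.036,.05),(.064,.095),(.098,.11)]:
        k=m&(P[...,2]>lo)&(P[...,2]<hi); p=P[k]
        if len(p): 
            rect=cv2.minAreaRect((p[:,:2]*1000).astype(np.float32)); print(n,lo,k.sum(),p.mean(0).round(4),rect)
    print(n,'max z',np.nanmax(P[m][:,2]))
    T=z['T'];K=z['K']; q=np.linalg.inv(T)@np.r_[c,1]; u=K[0,0]*q[0]/-q[2]+K[0,2]; v=K[1,1]*q[1]/q[2]+K[1,2]; print(u,v)
    u,v=int(u),int(v)
    cr=z['im'][max(v-60,0):v+60,max(u-80,0):u+80]; out.append(cv2.resize(cr,(400,300)) if cr.size else np.zeros((300,400,3),np.uint8))
z=np.load('pics/wrist0.npz'); P=cloud(z['d'],z['K'],z['T'])
for a in [(257,208),(257,222),(142,361),(347,404),(190,365),(313,391),(200,132),(235,240)]: print(a,P[a].round(4))
cv2.imwrite('pics/crop.png',np.hstack([out[0],out[1]]))
```

```text
rod approx [0.4937552  0.325052   0.08532419] stand [0.50551699 0.31477269 0.0415982 ] jar [0.42383518 0.21265106 0.05005735] beaker [0.53523658 0.16969863 0.03189917] dish [0.32300464 0.38878535 0.00995028]
side0 0.036 541 [0.4812 0.3352 0.0398] ((484.361083984375, 328.7616271972656), (51.361419677734375, 51.8175048828125), 72.04893493652344)
side0 0.064 160 [0.4803 0.3358 0.0801] ((480.4397888183594, 335.4607849121094), (32.08331298828125, 16.98027992248535), 30.399789810180664)
side0 0.098 173 [0.4842 0.3289 0.1001] ((484.2527770996094, 329.1005554199219), (24.58806610107422, 24.26194953918457), 73.63270568847656)
side0 max z 0.10455778253745696
273.01278087908435 389.9726688817019
scene0 0.036 265 [0.4882 0.3247 0.0405] ((483.64007568359375, 328.78167724609375), (53.313594818115234, 54.694942474365234), 70.88330841064453)
scene0 0.064 140 [0.491  0.3227 0.0797] ((489.1481018066406, 321.2014465332031), (31.15220832824707, 19.028459548950195), 36.42789077758789)
scene0 0.098 65 [0.4852 0.3269 0.1005] ((484.2738952636719, 327.3935241699219), (25.34052848815918, 25.319841384887695), 74.42152404785156)
scene0 max z 0.10317336091463924
457.9999999999999 194.9999999999999
(257, 208) [ 0.5206 -0.0566  0.0121]
(257, 222) [ 0.5403 -0.048   0.0375]
(142, 361) [0.6626 0.053  0.0366]
(347, 404) [ 7.19e-01 -1.62e-01  1.00e-04]
(190, 365) [0.6672 0.0128 0.0375]
(313, 391) [ 0.6954 -0.103   0.0382]
(200, 132) [ 0.4534 -0.0009  0.0109]
(235, 240) [ 0.5606 -0.023   0.0529]
```

View pics/crop.png

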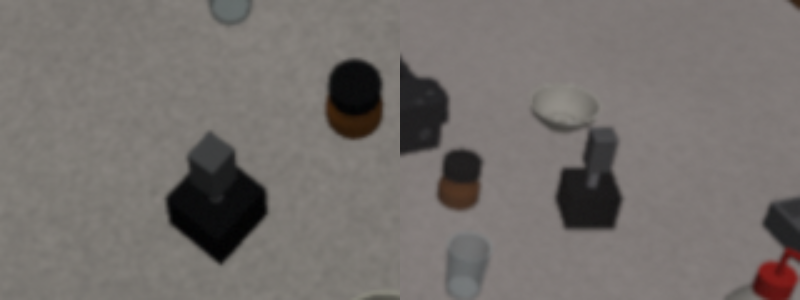

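View pics/side0.png

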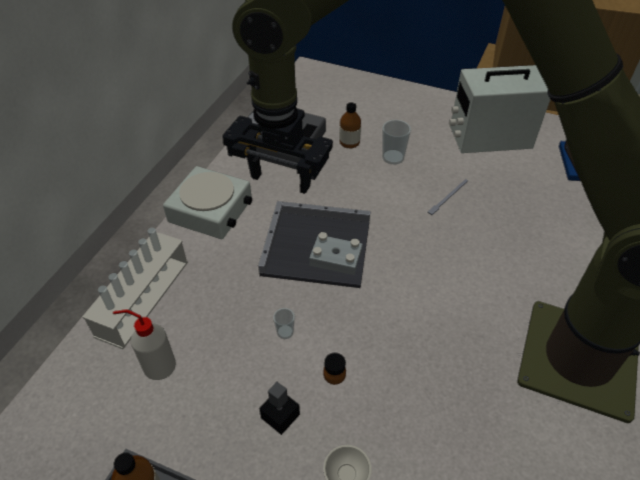

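The crops show the grey grip square on the black stand, turned about -17°, at roughly (0.484, 0.329). The side view shows the same layout, with the jar at (335,368) and the wash bottle at (153,350), both clear of it. I'll move above the rod and check from close by.

step_arm(
  series=[
    [-14, 33, 0, 0, 0, -0.03, 0],
    [-14, 33, 0, 0, 0, -0.03, 0],
    [-14, 33, 0, 0, 0, -0.03, 0],
    [-14, 33, 0, 0, 0, -0.03, 0],
    [-14, 33, 0, 0, 0, -0.03, 0],
    [-14, 33, 0, 0, 0, -0.03, 0],
    [-14, 33, 0, 0, 0, -0.03, 0],
    [-14, 33, 0, 0, 0, -0.03, 0],
    [-14, 33, 0, 0, 0, -0.03, 0],
    [-14, 32, 0, 0, 0, -0.03, 0],
    [0, 0, -20, 0, 0, 0, 0],
    [0, 0, -20, 0, 0, 0, 0],
    [0, 0, 0, 0, 0, 0, 0],
    [0, 0, 0, 0, 0, 0, 0],
  ],
  force=40,
)

```text
clock: 1.55
tool_pos: [0.485, 0.3288, 0.1987]
eef_rot: [0.805, 0.593, -0.0, 0.0]
contact_force: [-0.4, -0.0, 0.6]
opening: 1.001
finger_force: 0.0
```

Run:
```python
from h import *
s=r.get_state(); print(s['tool_pos'],s['eef_rot'],s['q'])
im,d,K,T=snap('wrist','wrist1'); P=cloud(d,K,T)
c=np.array([.4843,.3287])
m=np.hypot(P[...,0]-c[0],P[...,1]-c[1])<.05
for lo,hi in [(.036,.045),(.094,.108)]:
    p=P[m&(P[...,2]>lo)&(P[...,2]<hi)]
    if len(p): print(lo,len(p),np.median(p[:,2]),cv2.minAreaRect((p[:,:2]*1000).astype(np.float32)))
s=np.load('pics/scene0.npz'); Q=cloud(s['d'],s['K'],s['T']); print('wash',Q[270,515])
```

```text
[0.48500632 0.32877457 0.19869555] [ 8.04917471e-01  5.93386641e-01 -3.89571836e-04  8.73429346e-05] [-0.63555774  0.68436633 -0.06678188  1.73197497  0.06363707  0.72813843
 -1.03517038]
0.036 2670 0.03995443996465156 ((483.7232971191406, 326.90924072265625), (50.227622985839844, 50.14171600341797), 72.667236328125)
0.094 1412 0.09978277284179982 ((483.6875, 326.7547607421875), (24.303157806396484, 23.972021102905273), 75.591796875)
wash [0.75715115 0.29885936 0.09576219]
```

View pics/wrist1.png

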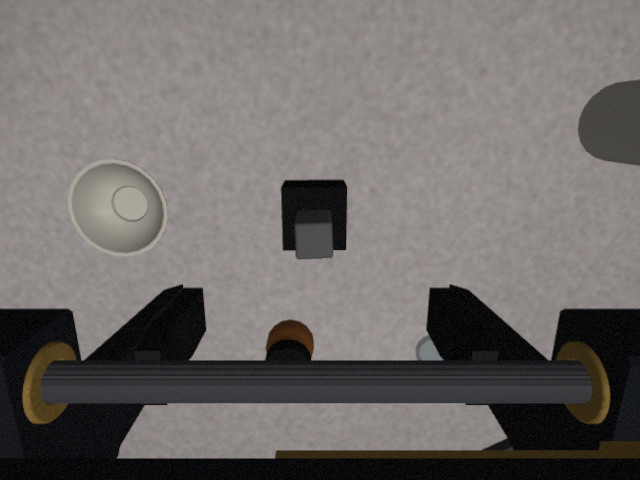

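The wrist view shows the stand at (314,215) with the grip top at (314,235), square between the fingers and with nothing in the way of descending.

step_arm(
  series=[
    [-1, -2, -26, 0, 0, 0.03, 0],
    [0, 0, -30, 0, 0, 0, 0],
    [0, 0, -30, 0, 0, 0, 0],
    [0, 0, -25, 0, 0, 0, 0],
    [0, 0, -15, 0, 0, 0, 0],
    [0, 0, -10, 0, 0, 0, 0],
    [0, 0, 0, 0, 0, 0, 0],
    [0, 0, 0, 0, 0, 0, 0.5],
    [0, 0, 0, 0, 0, 0, 0.65],
    [0, 0, 0, 0, 0, 0, 0.75],
    [0, 0, 0, 0, 0, 0, 1],
    [0, 0, 0, 0, 0, 0, 1],
    [0, 0, 0, 0, 0, 0, 1],
    [0, 0, 0, 0, 0, 0, 1],
    [0, 0, 0, 0, 0, 0, 1],
    [0, 0, 0, 0, 0, 0, 1],
  ],
  force=55,
)

```text
clock: 3.2
tool_pos: [0.484, 0.327, 0.0627]
eef_rot: [0.796, 0.606, -0.0, 0.0]
contact_force: [-0.4, -0.5, -0.1]
opening: 0.269
finger_force: 54.8
```

Gripped at 23.7 mm. I'll lift straight out, then carry the rod to a viewing spot beside the carrier hole.

step_arm(
  series=[
    [0, 0, 10, 0, 0, 0, 1],
    [0, 0, 20, 0, 0, 0, 1],
    [0, 0, 30, 0, 0, 0, 1],
    [0, 0, 30, 0, 0, 0, 1],
    [0, 0, 27, 0, 0, 0, 1],
    [4, -32, 0, 0, 0, 0.04, 1],
    [4, -32, 0, 0, 0, 0.04, 1],
    [4, -32, 0, 0, 0, 0.04, 1],
    [4, -32, 0, 0, 0, 0.04, 1],
    [4, -32, 0, 0, 0, 0.04, 1],
    [4, -32, 0, 0, 0, 0.04, 1],
    [4, -32, 0, 0, 0, 0.04, 1],
    [4, -32, 0, 0, 0, 0.04, 1],
    [4, -32, 0, 0, 0, 0.04, 1],
    [4, -32, 0, 0, 0, 0.04, 1],
    [4, -32, 0, 0, 0, 0.04, 1],
    [2, -32, 0, 0, 0, 0.04, 1],
    [0, -32, 0, 0, 0, 0.03, 1],
    [0, 0, 0, 0, 0, 0, 1],
    [0, 0, 0, 0, 0, 0, 1],
  ],
)

```text
clock: 5.2
tool_pos: [0.5299, -0.0898, 0.1801]
eef_rot: [0.618, 0.786, 0.0, 0.0]
contact_force: [-0.4, -0.1, -0.2]
opening: 0.269
finger_force: 54.8
```

Run:
```python
from h import *
s=r.get_state(); print(s['tool_pos'],s['eef_rot'],s['contact_force'])
snap('wrist','wrist2'); snap('side','side2'); snap('scene','scene2')
```

```text
[ 0.52985416 -0.08976886  0.18014633] [6.18311324e-01 7.85933250e-01 5.37629011e-05 1.75667991e-04] [-0.38048406 -0.06864146 -0.20102222]
```

View pics/wrist2.png

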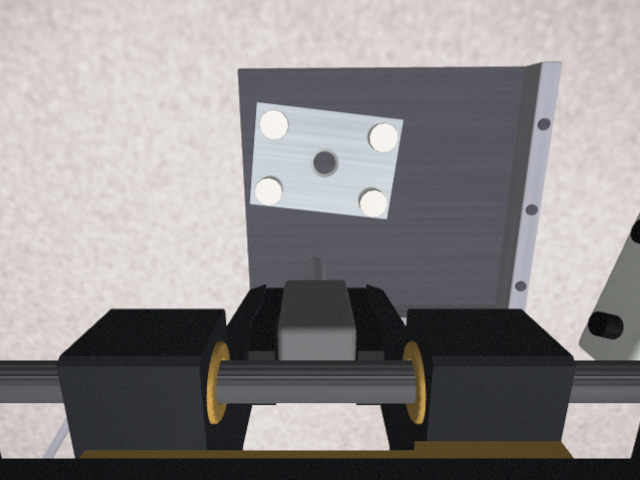

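Wrist view: hole at (325,162), carrier turned slightly relative to the deck, far stop from (545,62) to (517,305), and the rod tip visible near (315,260), still upright in the grip.

Run:
```python
from h import *
z=np.load('pics/wrist2.npz'); P=cloud(z['d'],z['K'],z['T']); K,T=z['K'],z['T']
h=P[162,325]; print(h)
m=(np.abs(P[...,2]-.038)<.004)&(np.hypot(P[...,0]-.52,P[...,1]+.05)<.075)
c,sz,a=cv2.minAreaRect((P[m][:,:2]*1000).astype(np.float32)); print('plate',c,sz,a,np.median(P[m][:,2]))
# hole via ray at z=.038
g=cv2.cvtColor(z['im'],cv2.COLOR_BGR2GRAY); w=g[140:186,300:350]
ys,xs=np.nonzero(w<130); print(len(xs),xs.mean()+300,ys.mean()+140)
def ray(u,v,zz):
    dd=T[:3,:3]@np.array([(u-K[0,2])/K[0,0],-(v-K[1,2])/K[1,1],-1]); return T[:3,3]+dd*(zz-T[2,3])/dd[2]
print('hole',ray(xs.mean()+300,ys.mean()+140,.038))
# far stop top
for nm,s in [('wrist2',1),('wrist0',1),('scene2',1),('side2',1)]:
    z=np.load(f'pics/{nm}.npz'); P=cloud(z['d'],z['K'],z['T'])
    a=.237; ex=np.array([np.cos(a),np.sin(a)]); ey=np.array([-ex[1],ex[0]])
    L=np.stack([P[...,:2]@ex,P[...,:2]@ey],-1)
    top=(np.abs(P[...,2]-.036)<.003)
    f=top&(np.abs(L[...,0]-.653)<.035)&(L[...,1]>-.23)&(L[...,1]<-.08)
    b=top&(L[...,0]>.50)&(L[...,0]<.63)&(L[...,1]<-.19)&(L[...,1]>-.29)
    for k,q in (('far',f),('right',b)):
        p=(P[q][:,:2]*1000).astype(np.float32)
        if len(p)>30:
            pl=L[q]*1000; i=0 if k=='far' else 1
            vx,vy,_,_=cv2.fitLine(p,cv2.DIST_HUBER,0,.01,.01).ravel()
            print(nm,k,len(p),'dir',np.degrees(np.arctan2(vy,vx)).round(2),'perp pct',np.percentile(pl[:,i],[2,10,50,90,98]).round(1))
    # rod shaft
    q=(np.hypot(P[...,0]-.53,P[...,1]+.09)<.03)
    for lo,hi in [(.124,.135),(.135,.15),(.15,.17),(.18,.215)]:
        p=P[q&(P[...,2]>lo)&(P[...,2]<hi)]
        if len(p): print(nm,'rod',lo,len(p),p.mean(0).round(4),p[:,2].min().round(4))
```

```text
[ 0.52787613 -0.04947447  0.01229598]
plate (525.8603515625, -47.935672760009766) (100.23004913330078, 70.20243072509766) 7.063838005065918 0.0380107117200402
390 324.25128205128203 162.35128205128206
hole [ 0.52625534 -0.04757598  0.038     ]
wrist2 far 3905 dir -76.08 perp pct [643.3 644.2 649.7 655.8 657.2]
wrist2 right 902 dir 3.0 perp pct [-209.  -206.3 -198.8 -191.5 -190.1]
wrist2 rod 0.124 44 [ 0.5282 -0.087   0.1333] 0.1313
wrist2 rod 0.135 218 [ 0.5286 -0.0871  0.1429] 0.1351
wrist2 rod 0.15 168 [ 0.5286 -0.0868  0.1556] 0.1502
wrist2 rod 0.18 6886 [ 0.5278 -0.0808  0.2002] 0.18
wrist0 far 2253 dir -76.07 perp pct [644.  645.1 650.7 656.4 657.5]
wrist0 right 605 dir -28.63 perp pct [-289.9 -289.5 -199.9 -191.7 -190.3]
scene2 far 368 dir -75.93 perp pct [644.3 646.7 652.8 658.3 659.5]
scene2 right 104 dir -31.09 perp pct [-289.8 -289.5 -203.6 -195.  -191.1]
scene2 rod 0.124 8 [ 0.533  -0.0868  0.1328] 0.1281
scene2 rod 0.135 27 [ 0.5331 -0.0878  0.1425] 0.1351
scene2 rod 0.15 33 [ 0.5335 -0.0873  0.1582] 0.1504
scene2 rod 0.18 198 [ 0.5394 -0.0939  0.1964] 0.1802
side2 far 260 dir -75.92 perp pct [645.  646.5 652.1 657.8 659.5]
side2 right 112 dir -34.15 perp pct [-289.9 -289.5 -205.7 -194.4 -191.9]
side2 rod 0.124 9 [ 0.5299 -0.084   0.1328] 0.1294
side2 rod 0.135 25 [ 0.5297 -0.0849  0.1423] 0.1358
side2 rod 0.15 35 [ 0.5304 -0.084   0.1597] 0.15
side2 rod 0.18 342 [ 0.5284 -0.0786  0.1988] 0.18
```

step_arm(
  series=[
    [-1, 11, -10, 0, 0, 0, 1],
    [-1, 11, -15, 0, 0, 0, 1],
    [-1, 11, -15, 0, 0, 0, 1],
    [-0.5, 9.5, -15, 0, 0, 0, 1],
    [0, 0, -15, 0, 0, 0, 1],
    [0, 0, -10, 0, 0, 0, 1],
    [0, 0, 0, 0, 0, 0, 1],
    [0, 0, 0, 0, 0, 0, 1],
  ],
)

```text
clock: 6.15
tool_pos: [0.5265, -0.0461, 0.0997]
eef_rot: [0.617, 0.787, 0.0, -0.0]
contact_force: [0.1, -0.2, -1.3]
opening: 0.269
finger_force: 54.8
```

Run:
```python
from h import *
s=r.get_state(); print(s['tool_pos'],s['contact_force'])
im,d,K,T=snap('wrist','wrist3'); im2,*_=snap('side','side3')
cv2.imwrite('pics/c3.png',np.hstack([cv2.resize(im[150:350,220:420],(400,400)),cv2.resize(im2[190:310,270:390],(400,400),interpolation=cv2.INTER_CUBIC)]))
z=np.load('pics/wrist2.npz')
P=cloud(z['d'],z['K'],z['T']);a=.243; ex=np.array([np.cos(a),np.sin(a)]); ey=np.array([-ex[1],ex[0]])
L=np.stack([P[...,:2]@ex,P[...,:2]@ey],-1)*1000
top=np.abs(P[...,2]-.036)<.003
f=top&(np.abs(L[...,0]-650)<12)&(L[...,1]>-180)&(L[...,1]<-5)
print('far',np.percentile(L[f][:,0],[1,5,95,99]))
b=top&(L[...,0]>480)&(L[...,0]<640)&(L[...,1]<-185)&(L[...,1]>-225)
print('right',np.percentile(L[b][:,1],[1,50,95,99]))
h=np.array([526.1,-47.8]); print('hole local',h@ex,h@ey, ex,ey)
```

```text
[ 0.52653426 -0.04606018  0.0997213 ] [ 0.07232533 -0.19130272 -1.26037588]
far [642.30916894 642.69644175 655.58959946 656.43657247]
right [-211.7592172  -195.31299154 -185.94207321 -185.17555039]
hole local 499.1420194146683 -172.98350919855602 [0.9706205  0.24061557] [-0.24061557  0.9706205 ]
```

View pics/c3.png

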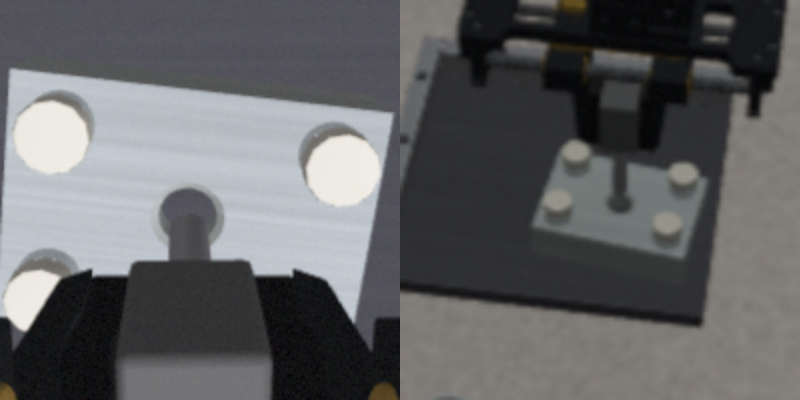

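The wrist crop shows the shaft lined up with the hole at (190,215), and the side crop shows the tip over the hole at (620,200). I'll lower it gently.

step_arm(
  series=[
    [0, 0, -5, 0, 0, 0, 1],
    [0, 0, -4, 0, 0, 0, 1],
    [0, 0, -4, 0, 0, 0, 1],
    [0, 0, 0, 0, 0, 0, 1],
  ],
)

```text
clock: 6.65
tool_pos: [0.5261, -0.0465, 0.0861]
eef_rot: [0.617, 0.787, -0.0, -0.0]
contact_force: [0.2, 0.7, -0.8]
opening: 0.268
finger_force: 54.8
```

Run:
```python
from h import *
a=.243; ex=np.array([np.cos(a),np.sin(a)]); ey=np.array([-ex[1],ex[0]])
for n in ['wrist0','scene2','side2','scene0','side0']:
    z=np.load(f'pics/{n}.npz');P=cloud(z['d'],z['K'],z['T'])
    L=np.stack([P[...,:2]@ex,P[...,:2]@ey],-1)*1000
    b=(np.abs(P[...,2]-.036)<.003)&(L[...,0]>450)&(L[...,0]<635)&(L[...,1]<-235)&(L[...,1]>-340)
    f=(np.abs(P[...,2]-.036)<.003)&(np.abs(L[...,0]-650)<12)&(L[...,1]>-270)&(L[...,1]<-90)
    print(n,b.sum(),np.percentile(L[b][:,1],[1,5,50,95,99]).round(1) if b.sum() else '',np.percentile(L[f][:,0],[1,5,50,95,99]).round(1))
```

```text
wrist0 971 [-306.8 -305.6 -297.6 -293.3 -292.7] [642.9 643.4 649.7 656.1 656.7]
scene2 470 [-306.3 -305.7 -299.6 -292.9 -292.1] [643.2 644.5 651.7 657.8 658.9]
side2 340 [-306.9 -305.5 -297.5 -290.7 -289.5] [643.9 644.9 651.1 657.9 658.6]
scene0 469 [-306.4 -305.8 -299.4 -292.8 -291.9] [643.3 644.5 652.1 657.9 658.6]
side0 346 [-307.2 -305.7 -298.1 -290.6 -288.5] [644.  644.8 651.2 657.7 658.5]
```

step_arm(
  series=[
    [0, 0, -5, 0, 0, 0, 1],
    [0, 0, -5, 0, 0, 0, 1],
    [0, 0, -4, 0, 0, 0, 1],
    [0, 0, -2, 0, 0, 0, 1],
    [0, 0, 0, 0, 0, 0, 1],
  ],
)

```text
clock: 7.15
tool_pos: [0.5263, -0.0464, 0.0703]
eef_rot: [0.617, 0.787, -0.0, -0.0]
contact_force: [-0.2, 0.3, -0.7]
opening: 0.267
finger_force: 54.8
```

step_arm(
  series=[
    [0, 0, -1.5, 0, 0, 0, 1],
    [3.9, 1, 0, 0, 0, 0, 1],
    [5.8, 1.4, 0, 0, 0, 0, 1],
    [5.8, 1.4, 0, 0, 0, 0, 1],
    [5.8, 1.4, 0, 0, 0, 0, 1],
    [5.8, 1.4, 0, 0, 0, 0, 1],
    [5.8, 1.4, 0, 0, 0, 0, 1],
    [5.8, 1.4, 0, 0, 0, 0, 1],
    [5.8, 1.4, 0, 0, 0, 0, 1],
    [5.8, 1.4, 0, 0, 0, 0, 1],
    [5.8, 1.4, 0, 0, 0, 0, 1],
    [5.8, 1.4, 0, 0, 0, 0, 1],
    [5.8, 1.4, 0, 0, 0, 0, 1],
    [5.8, 1.4, 0, 0, 0, 0, 1],
    [5.8, 1.4, 0, 0, 0, 0, 1],
    [0, 0, 0, 0, 0, 0, 1],
    [0, 0, 0, 0, 0, 0, 1],
  ],
)

```text
clock: 8.85
tool_pos: [0.6063, -0.0271, 0.0693]
eef_rot: [0.617, 0.787, 0.0, 0.0]
contact_force: [-0.6, -0.2, -0.8]
opening: 0.266
finger_force: 54.8
```

step_arm(
  series=[
    [2.9, 0.7, 0, 0, 0, 0, 1],
    [2.9, 0.7, 0, 0, 0, 0, 1],
    [2.9, 0.7, 0, 0, 0, 0, 1],
    [1.9, 0.5, 0, 0, 0, 0, 1],
    [0, 0, 0, 0, 0, 0, 1],
  ],
)

```text
clock: 9.35
tool_pos: [0.6167, -0.0246, 0.0692]
eef_rot: [0.617, 0.787, 0.0, 0.0]
contact_force: [-0.2, -0.6, 0.0]
opening: 0.265
finger_force: 54.8
```

step_arm(
  series=[
    [1.5, 0.4, 0, 0, 0, 0, 1],
    [1.5, 0.4, 0, 0, 0, 0, 1],
    [1, 0.2, 0, 0, 0, 0, 1],
    [0, 0, 0, 0, 0, 0, 1],
  ],
)

```text
clock: 9.75
tool_pos: [0.6204, -0.0239, 0.0691]
eef_rot: [0.617, 0.787, -0.0, 0.0]
contact_force: [-1.0, 0.1, -1.9]
opening: 0.269
finger_force: 54.9
```

step_arm(
  series=[
    [0.7, -2.9, 0, 0, 0, 0, 1],
    [1.4, -5.8, 0, 0, 0, 0, 1],
    [1.4, -5.8, 0, 0, 0, 0, 1],
    [1.4, -5.8, 0, 0, 0, 0, 1],
    [1.4, -5.8, 0, 0, 0, 0, 1],
    [1.4, -5.8, 0, 0, 0, 0, 1],
    [1.4, -5.8, 0, 0, 0, 0, 1],
    [1.4, -5.8, 0, 0, 0, 0, 1],
    [1.4, -5.8, 0, 0, 0, 0, 1],
    [1.4, -5.8, 0, 0, 0, 0, 1],
    [1.4, -5.8, 0, 0, 0, 0, 1],
    [1.4, -5.8, 0, 0, 0, 0, 1],
    [1.4, -5.8, 0, 0, 0, 0, 1],
    [0, 0, 0, 0, 0, 0, 1],
  ],
)

```text
clock: 11.15
tool_pos: [0.6384, -0.098, 0.0693]
eef_rot: [0.618, 0.786, -0.0, 0.001]
contact_force: [-0.3, 0.3, -0.9]
opening: 0.265
finger_force: 54.8
```

```bash
cat > st.py <<'E'
from h import *
a=.243; ex=np.array([np.cos(a),np.sin(a)]); ey=np.array([-ex[1],ex[0]])
s=r.get_state(); p=np.array(s['tool_pos'][:2])*1000; f=np.array(s['contact_force'][:2])
print('tool local',(p@ex).round(1),(p@ey).round(1),'force local',(f@ex).round(2),(f@ey).round(2),s['contact_force'][2])
for n in ['side','scene']:
    im,d,K,T=snap(n,n+'L'); P=cloud(d,K,T); L=np.stack([P[...,:2]@ex,P[...,:2]@ey],-1)*1000
    m=(np.abs(P[...,2]-.038)<.0035)&(L[...,0]>480)&(L[...,0]<641)&(L[...,1]<-130)&(L[...,1]>-290.)
    pl=L[m]; 
    if len(pl)>50: print(n,len(pl),cv2.minAreaRect(pl.astype(np.float32)),np.median(P[m][:,2]))
im=cv2.imread('pics/sideL.png'); cv2.imwrite('pics/sideLc.png',cv2.resize(im[180:300,230:390],(800,600),interpolation=cv2.INTER_CUBIC))
E
python3 st.py
```

```text
tool local 596.1 -248.7 force local -0.2 0.33 -0.8558466557435825
side 619 ((567.7314453125, -249.3752899169922), (147.01083374023438, 79.74198913574219), 0.5637109875679016) 0.037959561467029945
scene 644 ((591.9678344726562, -246.63832092285156), (71.34609985351562, 97.74776458740234), 89.68169403076172) 0.03836566288943466
```

View pics/sideLc.png

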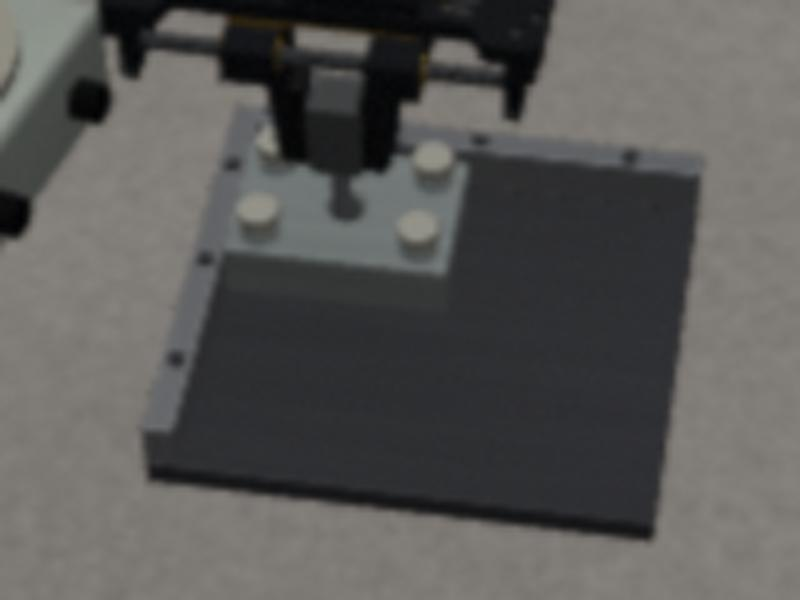

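The side view shows the carrier square against the far stop, at about (230,230), with a small gap left to the right stop. The rod stands upright in the hole at (345,200). I'll continue toward the right stop.

step_arm(
  series=[
    [0.7, -2.9, 0, 0, 0, 0, 1],
    [0.7, -2.9, 0, 0, 0, 0, 1],
    [0.5, -1.9, 0, 0, 0, 0, 1],
    [0.5, -1.9, 0, 0, 0, 0, 1],
    [0, 0, 0, 0, 0, 0, 1],
  ],
)

```text
clock: 11.75
tool_pos: [0.6402, -0.1063, 0.0692]
eef_rot: [0.618, 0.787, -0.0, 0.0]
contact_force: [-1.7, -0.4, -1.2]
opening: 0.267
finger_force: 54.9
```

step_arm(
  series=[
    [0.2, -1, 0, 0, 0, 0, 1],
    [0.2, -1, 0, 0, 0, 0, 1],
    [0, 0, 0, 0, 0, 0, 1],
  ],
)

```text
clock: 12.05
tool_pos: [0.6406, -0.1079, 0.0692]
eef_rot: [0.617, 0.787, -0.0, -0.0]
contact_force: [-1.8, 1.0, -0.4]
opening: 0.269
finger_force: 54.9
```

step_arm(
  series=[
    [0.2, -1, 0, 0, 0, 0, 1],
    [0.2, -1, 0, 0, 0, 0, 1],
    [0, 0, 0, 0, 0, 0, 1],
  ],
)

```text
clock: 12.35
tool_pos: [0.6409, -0.1094, 0.0692]
eef_rot: [0.617, 0.787, 0.0, -0.0]
contact_force: [-2.4, 1.8, -0.5]
opening: 0.267
finger_force: 54.9
```

step_arm(
  series=[
    [1.2, -0.7, 0, 0, 0, 0, 1],
    [0, 0, 0, 0, 0, 0, 1],
  ],
)

```text
clock: 12.55
tool_pos: [0.6411, -0.1095, 0.069]
eef_rot: [0.617, 0.787, -0.0, -0.001]
contact_force: [-4.5, 2.7, 0.8]
opening: 0.27
finger_force: 54.9
```

step_arm(
  series=[
    [1.2, -0.7, 0, 0, 0, 0, 1],
    [1.2, -0.7, 0, 0, 0, 0, 1],
    [0, 0, 0, 0, 0, 0, 1],
    [0, 0, 0, 0, 0, 0, 1],
  ],
)

```text
clock: 12.95
tool_pos: [0.6414, -0.1097, 0.0685]
eef_rot: [0.617, 0.787, -0.001, -0.004]
contact_force: [-8.0, 4.6, 2.9]
opening: 0.266
finger_force: 54.9
```

```bash
python3 st.py
```

```text
tool local 596.1 -260.8 force local -6.64 6.34 2.865094218066491
side 630 ((565.3488159179688, -254.17904663085938), (152.3577423095703, 71.88165283203125), 1.2748723030090332) 0.03777446190068595
scene 557 ((591.8087158203125, -255.872802734375), (97.91558074951172, 68.26517486572266), 0.33474433422088623) 0.03840631597124833
```

step_arm(
  series=[
    [1.2, -0.7, 0, 0, 0, 0, 1],
    [0, 0, 0, 0, 0, 0, 1],
    [0, 0, 0, 0, 0, 0, 1],
    [0, 0, 0, 0, 0, 0, 1],
    [0, 0, 0, 0, 0, 0, 1],
  ],
)

```text
clock: 13.55
tool_pos: [0.6415, -0.1099, 0.0682]
eef_rot: [0.617, 0.787, -0.002, -0.005]
contact_force: [-8.7, 5.5, 3.2]
opening: 0.263
finger_force: 55.0
```

```bash
python3 st.py
```

```text
tool local 596.2 -261.0 force local -7.12 7.47 3.193681503544859
side 618 ((562.9594116210938, -254.26458740234375), (156.0735321044922, 70.74598693847656), 0.7751750946044922) 0.03777657717873384
scene 550 ((591.665771484375, -255.8846893310547), (68.10968017578125, 98.67213439941406), 89.97563171386719) 0.03836753933075826
```

View pics/sideLc.png

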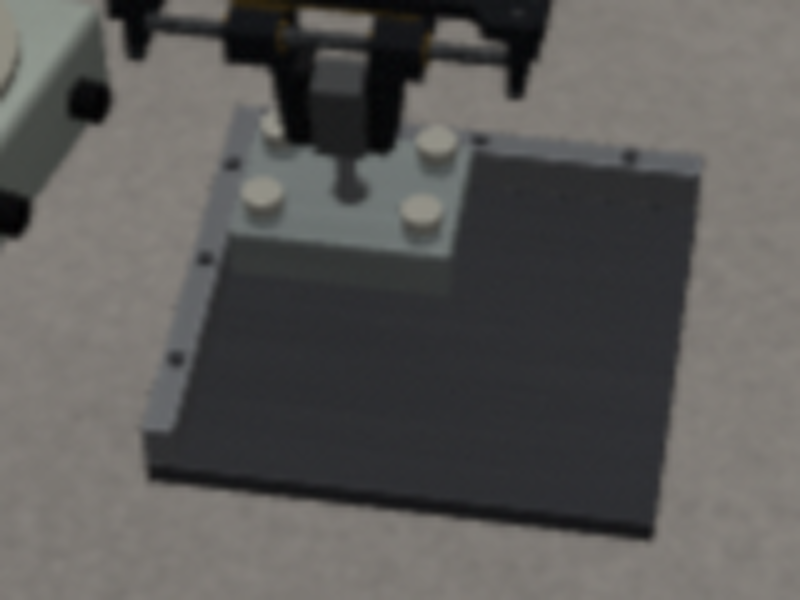

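The carrier sits flush in the corner, with its left side on the far stop at (232,200) and its back side on the right stop at (470,150). It's flat, and the rod is still gripped and pressing with about 7 N on each stop. Handing in.

```bash
python3 -c "
from plant import r
print(r.finish_job())"
```

```text
the job is handed in; nothing more can be done
None
```

I handed the job in at about 13.7 s: the carrier is flat in the corner against both stops, and the still-gripped rod, down through its hole, holds it there with about 7 N on each stop.

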